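Clamp a milk sample in the shaker's chuck

ROBOT

A 6-joint arm with a two-finger parallel gripper is mounted at the origin on the work surface. World frame = base frame: x ahead of the robot, y to its left, z up, the work surface at z = 0. Lengths are in m, angles in rad, forces in N, time in s.
With the tool pointing down it reaches from about 0.35 to 0.85 m from the base axis. Payload 8.1 kg.
Tool frame: the origin (TCP) lies midway between the tips of the shut fingers; the grasp point (between the pads) lies 19 mm behind it; y points along the fingers, z is the direction in which the jaws open and shut, and the axes are right-handed (so a half turn about y gives the same grasp; the last joint's range is limited). The gripper opens to 93 mm and grips with 3 to 60 N. Pads are 15 mm wide; open, the fingers measure 128 mm over their backs; the gripper's body (75 mm by 188 mm) begins 65 mm behind the grasp point.
Start: joints at [-1.373, 0.13, 1.488, -0, 1.523, -0.085], TCP at [0.167, -0.576, 0.219] pointing down, gripper open.
Joint ranges: [-2.96, 2.96], [-0.89, 2.26], [0.02, 2.5], [-1.34, 4.48], [0, 2.73], [-2.66, 2.66]. Speed limits (rad/s): [2.39, 2.39, 2.79, 3.14, 3.14, 3.14].

INTERFACE

Orientations are given as a rotation vector (axis times angle).
In Python, from station import * gives the robot as it stands.
- The arm moves only by the shell command python3 -m crank 'ROWS'. ROWS is JSON, a list of rows, each an object of numbers: "tx", "ty", "tz": the shift along the world's x, y, z in m; "rx", "ry", "rz": the turn, a rotation vector about the world's x, y, z in degrees; "fingers": the gripper command: -1 is shut, 1 is fully open, values between are in proportion. In form: [{"tx": .., "ty": .., "tz": .., "rx": .., "ry": .., "rz": .., "fingers": ..}, ...]. A call has 1 to 20 rows; each row shifts and turns the commanded pose from where the row before left it; what a row does not reach is not made up. A row lasts 1/8 s, in which the tool goes at most 62.5 mm and 10.7 degrees, less where a joint would pass 70% of its speed; a pose out of reach is approached as far as the arm can. A call is refused whole if a number of a shift passes 0.0625 or a number of a turn 10.7, either way. A call with a gripper value outside its range is refused whole. The fingers move at their own pace and stop on an object; the grip force is fixed at half the most. Time passes only in rows, so rows that do not move let the fingers close. It gives the time, the measured TCP pose, the force and the opening at its end, in the units of the state.
- get_state(): the state, without advancing time (a new reading comes with each control period).
- camera(name): name is "side" or "top" or "wrist"; returns a dict with "frame" (400x640x3 uint8, blue, green, red), "fx", "fy", "cx", "cy" (pixels), "world_to_cam" (4x4, takes a point from world to camera coordinates); the wrist camera has in their place "T_tool_cam" (4x4, takes a point from camera to tool coordinates, whose origin is the TCP and whose axes are the tool frame's). Camera axes: x right, y down, z forward; pixel columns grow to the right and rows downward; lengths in m; the calibration is good to about 2 mm. A picture is of the moment at which its call begins: read the wrist's pose just before it. There is no depth.
- sign_off(): hands the job in, once; it reports no verdict.
The state is a dict: "clock": time; "q": joint angles; "qvel": joint speeds; "joint_torque": joint torques, N m; "tool_pos": TCP position; "ee_rot": TCP orientation; "contact_force": force on the tool from outside, world axes, zero at the start; "ft_torque": the same for the moment, N m; "grip_width": finger opening in m.
Only numpy, scipy, OpenCV 4.12 (cv2) and the standard library are available. Lean on these libraries where they do the work, as an engineer would, in place of code of your own. Each camera call takes 0.05 s, during which the arm holds its last target. There are 200 camera calls.

TASK

Take the orange-capped sample vial out of the rack and stand it in the open chuck on the white shaker, letting go of it there while the jaws are still open. Then turn the chuck's knurled sleeve clockwise (seen from above) fully home to its end stop, so that all three jaws hold the vial upright and it still stands on the seat. Leave the other vials standing in the rack and the reagent jar where it is.

Things in the scene. Friction and masses are not known exactly. Their poses are not given: they have to be found in the camera images.
- shaker: fixed white laboratory shaker, 170 x 150 mm and 50 mm high, with a steel chuck standing up in the middle of its deck. Origin: underside centre, on the chuck's vertical axis; its dark control panel faces its -x. A red line on the sleeve's side and upper rim stands at the shaker's +x at joint 0, and at the small green mark on the deck at the end stop
- chuck_seat (a point): centre of the flat rubber seat inside the chuck on which the vial stands, on the chuck's axis, 58 mm above the table. Opening above it: 42 mm bore inside the sleeve; between the yellow jaw pads 39 mm when fully open (joint 0). The three jaws stand on top of the chuck, 37 to 47 mm above this point, at 0, +120 and -120 deg about the axis from the shaker's +x
- sleeve_grip (a point): point on the chuck's axis at a good height to grip the sleeve from above, fingers astride the chuck: 86 mm above the table. The sleeve is a knurled steel ring, 60 mm outside diameter, from 60 to 94 mm above the table (10 to 44 mm above the deck). The jaws never reach out past the sleeve's outer diameter. A clamped vial stands up to 54 mm above this point
- sleeve (a joint): turn of the sleeve: 0 = jaws fully open, grows clockwise seen from above, 2.3 rad = end stop. Each jaw moves in 4.2 mm per rad; the sprung pads meet a vial at about 1.8 rad and then press with up to about 10 N each at the stop. Stiff (0.25 to 0.4 N m); it stays where it is left. It needs more than one grasp
- jaw_a: first steel jaw with a yellow pad, at the shaker's +x side of the chuck. Origin on the chuck's axis at the jaws' underside, 95 mm above the table as built, moving with the jaw
- jaw_b: second jaw, likewise, at +120 deg from the first
- jaw_c: third jaw, likewise, at -120 deg from the first
- rack: fixed white sample rack, 60 x 225 mm, 30 mm high, origin underside centre, a row of four round holes (29 mm wide, 20 mm deep, floor 10 mm above the table) along its y axis, 55 mm apart, at y = -82.5, -27.5, 27.5 and 82.5 mm. One vial stands in each
- vial_orange: the vial to clamp: cream body 24 mm in diameter, orange cap 26 mm in diameter; 82 mm high in all, the cap being the top 18 mm; 45 g. Origin: underside centre, z along it to the cap. Hold it by the cap, so that the fingers stay above the jaws when it stands on the seat
- vial_white: same vial with a white cap, stays in the rack
- vial_blue: same vial with a blue cap, stays in the rack
- vial_green: same vial with a green cap, stays in the rack
- reagent_jar: loose amber jar with a red cap, 56 mm in diameter, 100 mm high, stays where it is. Origin: underside centre
Things that resemble listed ones, but are neither listed nor needed, are in the scene too. There is more than one size of the shaker; the job needs the middle-sized.

How it is judged:
By the outcome, as a careful person would: the job done as asked, in the order asked, and still so for the second after the job is handed in, with the robot touching nothing.
It also fails if it takes over 58 s, if anything falls off the work surface, if the arm or the gripper's body presses on something with over 40 N, if the wrist force passes 120 N, or if a joint passes its speed limit or range.

## Working session

There is one attempt and no reset: what is moved stays moved. The work goes in short steps, Python scripts to look and compute and a shell command to move; the robot and the scene stay as the last step left them, time stands still between calls to the robot, and variables do not carry over. Pictures are saved under pics/ and viewed, about 8 in all and at most 12, crops included, and the job is handed in when it is done.

```bash
ls; mkdir -p pics; python3 - <<'E'
from station import *
import cv2
s=get_state();print({k:(v if not hasattr(v,'round') else v) for k,v in s.items()})
for n in ("top","side"):
    c=camera(n);cv2.imwrite(f"pics/{n}0.png",c["frame"]);print(n,c["fx"],c["fy"],c["cx"],c["cy"],c["world_to_cam"])
print(camera("wrist")["T_tool_cam"])
E
```

```text
pics
{'clock': 0.0, 'q': array([-1.37341195e+00,  1.31130983e-01,  1.48925712e+00, -4.78450083e-06,
        1.52298697e+00, -8.53826055e-02]), 'qvel': array([ 0.00163887,  0.00032676,  0.00112198, -0.00016245, -0.00179071,
        0.00088716]), 'joint_torque': array([-1.08884840e-03, -5.59830987e+01, -4.91769075e+01,  7.66411331e-02,
        3.50846106e-02, -1.25898000e-04]), 'tool_pos': array([ 0.16732889, -0.5756179 ,  0.21761764]), 'ee_rot': array([-0.29472223,  2.07174141, -2.06802124]), 'contact_force': array([ 0.81442906, -0.12691319, -0.44206299]), 'ft_torque': array([ 0.05995666, -0.00197549, -0.01226778]), 'grip_width': 0.09357092460093439}
top 385.92949513912987 385.92949513912987 322.7895967189972 207.69876157103346 [[-0.01935804 -0.99975396  0.01083007  0.09530557]
 [-0.98636798  0.01732619 -0.16363988  0.52487374]
 [ 0.16341197 -0.01385018 -0.98646069  1.02951122]
 [ 0.          0.          0.          1.        ]]
side 425.55720493156923 425.55720493156923 314.26092743029176 192.05124482896272 [[ 0.95521345 -0.29524936 -0.0198768  -0.45809841]
 [-0.18324714 -0.5374389  -0.82315242  0.22991237]
 [ 0.23235266  0.78992863 -0.56747247  0.88682238]
 [ 0.          0.          0.          1.        ]]
[[-2.54555336e-04  9.61073124e-01  2.76294021e-01 -7.75722522e-02]
 [-1.84164582e-04 -2.76294070e-01  9.61073126e-01 -1.66502798e-01]
 [ 9.99999951e-01  1.93762719e-04  2.47327760e-04 -7.18357921e-05]
 [ 0.00000000e+00  0.00000000e+00  0.00000000e+00  1.00000000e+00]]
```

View pics/top0.png

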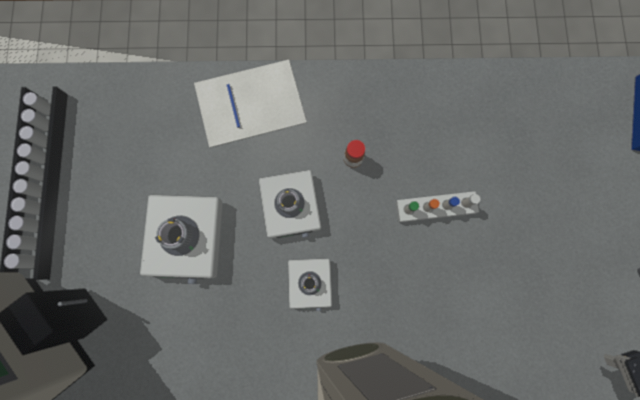

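View pics/side0.png

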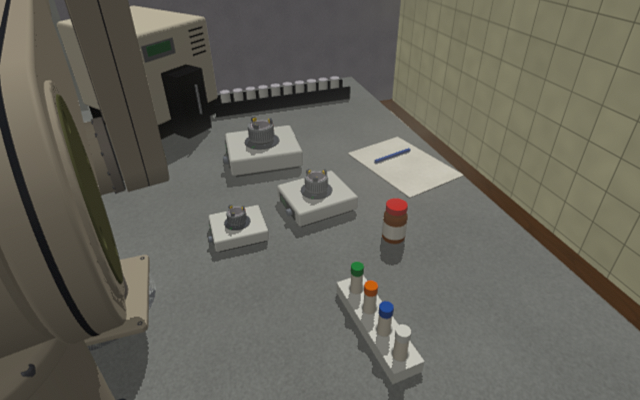

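Top view: three shakers: large at (180,236), middle at (290,203) and small at (310,284). The middle one, about 55x62 px, matches 150x170 mm at about 367 px/m. The rack runs from (398,208) to (480,205), with caps green (413,206), orange (434,204), blue (454,202) and white (475,200). The jar is at (355,150). I'll enlarge to confirm and measure.

```bash
cat > h.py <<'E'
from station import *
import cv2, numpy as np
from scipy.spatial.transform import Rotation as R
def ray(c,u,v,z,T=None):
    M=np.linalg.inv(c["world_to_cam"]) if T is None else T
    d=M[:3,:3]@[(u-c["cx"])/c["fx"],(v-c["cy"])/c["fy"],1]; o=M[:3,3]
    return o+d*(z-o[2])/d[2]
def wristT(c,s):
    T=np.eye(4);T[:3,:3]=R.from_rotvec(s["ee_rot"]).as_matrix();T[:3,3]=s["tool_pos"]
    return T@c["T_tool_cam"]
def proj(c,p,T=None):
    M=c["world_to_cam"] if T is None else np.linalg.inv(T)
    q=M[:3,:3]@np.array(p)+M[:3,3]
    return np.array([c["fx"]*q[0]/q[2]+c["cx"],c["fy"]*q[1]/q[2]+c["cy"]])
E
python3 - <<'E'
from h import *
c=camera("top");f=c["frame"]
a=cv2.resize(f[160:250,250:330],None,fx=5,fy=5,interpolation=cv2.INTER_CUBIC)
b=cv2.resize(f[180:235,390:490],None,fx=4,fy=4,interpolation=cv2.INTER_CUBIC)
im=np.zeros((450,800,3),np.uint8);im[:450,:400]=a;im[:220,400:]=b;cv2.imwrite("pics/crop1.png",im)
cr=f[180:235,390:490];h=cv2.cvtColor(cr,cv2.COLOR_BGR2HSV)
for n,lo,hi in(("green",45,85),("orange",6,20),("blue",100,130)):
    m=cv2.inRange(h,(lo,130,60),(hi,255,255));M=cv2.moments(m,True);u=M['m10']/M['m00']+390;v=M['m01']/M['m00']+180
    print(n,M['m00'],u,v,ray(c,u,v,.092))
# side view
c2=camera("side");h=cv2.cvtColor(c2["frame"],cv2.COLOR_BGR2HSV)
for n,lo,hi in(("green",45,85),("orange",6,14),("blue",100,130)):
    m=cv2.inRange(h,(lo,150,80),(hi,255,255));m[:, :330]=0;m[:255]=0;M=cv2.moments(m,True);u=M['m10']/M['m00'];v=M['m01']/M['m00']
    print(n,M['m00'],u,v,ray(c2,u,v,.083))
# shaker deck corners in top
g=f[160:250,250:330];m=cv2.inRange(cv2.cvtColor(g,cv2.COLOR_BGR2HSV),(0,0,170),(180,40,255))
cn=max(cv2.findContours(m,0,2)[0],key=cv2.contourArea);r=cv2.minAreaRect(cn);bx=cv2.boxPoints(r)+[250,160]
P=[ray(c,*p,.05) for p in bx];print(bx,np.array(P).round(4),np.mean(P,0))
E
```

```text
green 36.0 413.94444444444446 205.55555555555554 [ 0.51989844 -0.15610822  0.092     ]
orange 63.0 433.8095238095238 203.6031746031746 [ 0.52423897 -0.20942714  0.092     ]
blue 52.0 454.0192307692308 201.21153846153845 [ 0.52976462 -0.26390832  0.092     ]
green 84.0 356.85714285714283 266.17857142857144 [ 0.5230012  -0.15063731  0.083     ]
orange 174.0 370.4080459770115 287.91954022988506 [ 0.52564519 -0.2116556   0.083     ]
blue 141.0 385.7588652482269 307.83687943262413 [ 0.53275358 -0.2634187   0.083     ]
[[258.54053307 179.24324799]
 [309.13513565 170.8108139 ]
 [318.48648834 226.91892242]
 [267.89188766 235.35135651]] [[0.6089 0.2633 0.05  ]
 [0.6308 0.1219 0.05  ]
 [0.4722 0.0985 0.05  ]
 [0.4517 0.2366 0.05  ]] [0.54089579 0.18008121 0.05      ]
```

View pics/crop1.png

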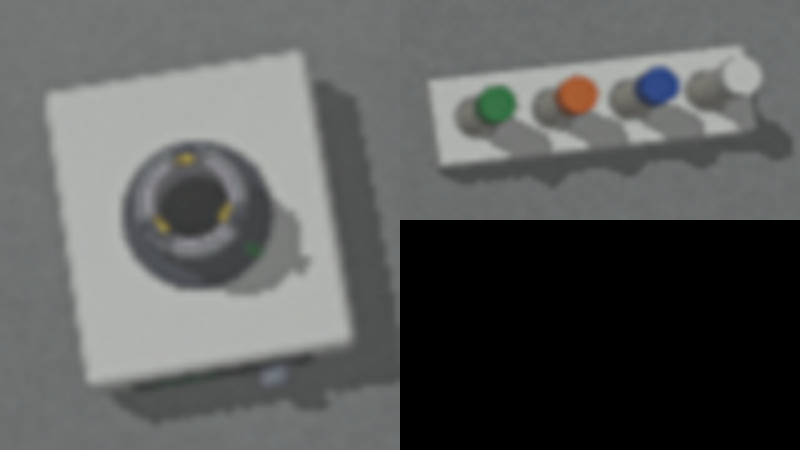

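Crop: middle shaker with its chuck centre near (290,203), yellow pads visible and the green mark to the lower right. It is yawed by about 9 deg. The orange cap is second in the rack, at about (434,204) in the full image, ~(0.525,-0.210). Next I'll work out the wrist geometry.

```bash
python3 - <<'E'
from h import *
s=get_state();M=R.from_rotvec(s["ee_rot"]).as_matrix();print(M.round(4),np.degrees(np.arctan2(M[1,2],M[1-1,2])))
E
```

```text
[[-9.603e-01 -2.000e-04  2.790e-01]
 [-2.790e-01  8.000e-04 -9.603e-01]
 [-1.000e-04 -1.000e+00 -8.000e-04]] -73.80003941684333
```

```bash
python3 -m crank '[{"tx":0.05,"ty":0.05,"fingers":1},{"tx":0.05,"ty":0.05,"fingers":1},{"tx":0.05,"ty":0.05,"fingers":1},{"tx":0.05,"ty":0.05,"fingers":1},{"tx":0.05,"ty":0.05,"fingers":1},{"tx":0.05,"ty":0.05,"fingers":1},{"tx":0.04,"ty":0.04,"fingers":1},{"tx":0.018,"ty":0.026,"fingers":1},{"fingers":1},{"fingers":1}]'
```

```text
$[0]: bad value
```

```bash
python3 -m crank '[{"tx":0.05,"ty":0.05,"tz":0,"rx":0,"ry":0,"rz":0,"fingers":1}]'
```

```text
clock: 0.38
tool_pos: [0.2098, -0.5332, 0.218]
ee_rot: [-0.291, 2.073, -2.073]
contact_force: [1.4, 0.2, 0.5]
grip_width: 0.0929
```

```bash
python3 -m crank '[{"tx":0.04,"ty":0.04,"tz":0,"rx":0,"ry":0,"rz":10,"fingers":1},{"tx":0.04,"ty":0.04,"tz":0,"rx":0,"ry":0,"rz":10,"fingers":1},{"tx":0.04,"ty":0.04,"tz":0,"rx":0,"ry":0,"rz":10,"fingers":1},{"tx":0.04,"ty":0.04,"tz":0,"rx":0,"ry":0,"rz":10,"fingers":1},{"tx":0.04,"ty":0.04,"tz":0,"rx":0,"ry":0,"rz":10,"fingers":1},{"tx":0.04,"ty":0.04,"tz":0,"rx":0,"ry":0,"rz":10,"fingers":1},{"tx":0.04,"ty":0.04,"tz":0,"rx":0,"ry":0,"rz":10,"fingers":1},{"tx":0.03,"ty":0.04,"tz":0,"rx":0,"ry":0,"rz":9,"fingers":1},{"tx":0,"ty":0,"tz":0,"rx":0,"ry":0,"rz":0,"fingers":1},{"tx":0,"ty":0,"tz":0,"rx":0,"ry":0,"rz":0,"fingers":1}]'
python3 - <<'E'
from h import *
s=get_state();M=R.from_rotvec(s["ee_rot"]).as_matrix();print(M.round(4),np.degrees(np.arctan2(M[1,2],M[0,2])),s["tool_pos"],s["q"])
s=get_state();c=camera("wrist");f=c["frame"];cv2.imwrite("pics/w1.png",f);T=wristT(c,s)
h=cv2.cvtColor(f,cv2.COLOR_BGR2HSV)
for n,lo,hi in(("green",45,85),("orange",5,20),("blue",100,130)):
    m=cv2.inRange(h,(lo,120,60),(hi,255,255));M=cv2.moments(m,True)
    if M['m00']<50: print(n,'none');continue
    u=M['m10']/M['m00'];v=M['m01']/M['m00'];print(n,M['m00'],u,v,ray(c,u,v,.09,T))
E
```

```text
clock: 1.62
tool_pos: [0.5214, -0.2121, 0.2184]
ee_rot: [-1.251, 1.143, -1.142]
contact_force: [-0.5, -0.3, -0.6]
grip_width: 0.0933
[[ 9.000e-02 -6.000e-04  9.959e-01]
 [-9.959e-01 -2.000e-04  9.000e-02]
 [ 2.000e-04 -1.000e+00 -6.000e-04]] 5.166027413438272 [ 0.52139244 -0.21209407  0.21844812] [-4.77097077e-01  3.09059674e-02  1.59341594e+00 -4.91479143e-04
  1.51767846e+00 -5.67235129e-01]
green 563.0 323.49911190053285 135.84369449378332 [ 0.52167862 -0.15625988  0.09      ]
orange 6585.0 414.5163249810175 349.26119969627945 [ 0.64982639 -0.38851699  0.09      ]
blue 530.0 323.7320754716981 241.94716981132075 [ 0.53216002 -0.2638445   0.09      ]
```

View pics/w1.png

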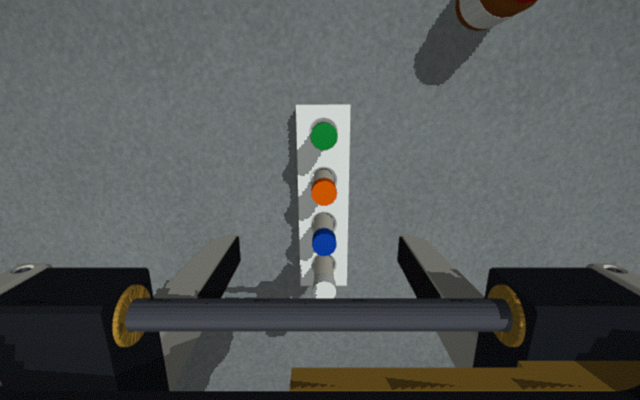

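The wrist view has orange at (324,191), between green (324,136) and blue (324,242). The row lies square to the jaw opening, and the target is ~(0.526,-0.2105).

```bash
python3 -m crank '[{"tx":0.005,"ty":0.0015,"tz":-0.04,"rx":0,"ry":0,"rz":0,"fingers":1},{"tx":0,"ty":0,"tz":-0.04,"rx":0,"ry":0,"rz":0,"fingers":1},{"tx":0,"ty":0,"tz":-0.04,"rx":0,"ry":0,"rz":0,"fingers":1},{"tx":0,"ty":0,"tz":-0.03,"rx":0,"ry":0,"rz":0,"fingers":1},{"tx":0,"ty":0,"tz":0,"rx":0,"ry":0,"rz":0,"fingers":1},{"tx":0,"ty":0,"tz":0,"rx":0,"ry":0,"rz":0,"fingers":-0.3},{"tx":0,"ty":0,"tz":0,"rx":0,"ry":0,"rz":0,"fingers":-1},{"tx":0,"ty":0,"tz":0,"rx":0,"ry":0,"rz":0,"fingers":-1},{"tx":0,"ty":0,"tz":0,"rx":0,"ry":0,"rz":0,"fingers":-1},{"tx":0,"ty":0,"tz":0,"rx":0,"ry":0,"rz":0,"fingers":-1},{"tx":0,"ty":0,"tz":0,"rx":0,"ry":0,"rz":0,"fingers":-1}]'
```

```text
clock: 3.05
tool_pos: [0.5266, -0.2104, 0.0686]
ee_rot: [-1.251, 1.142, -1.142]
contact_force: [0.5, 0.0, -0.4]
grip_width: 0.0375
```

```bash
python3 -m crank '[{"tx":0,"ty":0,"tz":0,"rx":0,"ry":0,"rz":0,"fingers":-1},{"tx":0,"ty":0,"tz":0,"rx":0,"ry":0,"rz":0,"fingers":-1},{"tx":0,"ty":0,"tz":0,"rx":0,"ry":0,"rz":0,"fingers":-1},{"tx":0,"ty":0,"tz":0,"rx":0,"ry":0,"rz":0,"fingers":-1}]'; python3 -m crank '[{"tx":0,"ty":0,"tz":0.02,"rx":0,"ry":0,"rz":0,"fingers":-1},{"tx":0,"ty":0,"tz":0.03,"rx":0,"ry":0,"rz":0,"fingers":-1},{"tx":0,"ty":0,"tz":0.05,"rx":0,"ry":0,"rz":0,"fingers":-1},{"tx":0,"ty":0,"tz":0.05,"rx":0,"ry":0,"rz":0,"fingers":-1},{"tx":0,"ty":0,"tz":0,"rx":0,"ry":0,"rz":0,"fingers":-1}]'
```

```text
clock: 3.55
tool_pos: [0.5266, -0.2105, 0.0686]
ee_rot: [-1.251, 1.142, -1.142]
contact_force: [1.1, 0.2, -0.3]
grip_width: 0.0248
clock: 4.18
tool_pos: [0.5296, -0.2119, 0.2263]
ee_rot: [-1.248, 1.132, -1.151]
contact_force: [-0.5, 0.5, -0.7]
grip_width: 0.0242
```

```bash
python3 -m crank '[{"tx":0,"ty":0.03,"tz":0,"rx":0,"ry":0,"rz":0,"fingers":-1},{"tx":0,"ty":0.05,"tz":0,"rx":0,"ry":0,"rz":0,"fingers":-1},{"tx":0,"ty":0.05,"tz":0,"rx":0,"ry":0,"rz":0,"fingers":-1},{"tx":0,"ty":0.05,"tz":0,"rx":0,"ry":0,"rz":0,"fingers":-1},{"tx":0.005,"ty":0.04,"tz":0,"rx":0,"ry":0,"rz":0,"fingers":-1},{"tx":0.009,"ty":0.03,"tz":0,"rx":0,"ry":0,"rz":0,"fingers":-1},{"tx":0,"ty":0,"tz":0,"rx":0,"ry":0,"rz":0,"fingers":-1},{"tx":0,"ty":0,"tz":0,"rx":0,"ry":0,"rz":0,"fingers":-1}]'
python3 - <<'E'
from h import *
s=get_state();c=camera("wrist");f=c["frame"];T=wristT(c,s)
M=R.from_rotvec(s["ee_rot"]).as_matrix();print(M.round(4),s["tool_pos"])
for n in ("w2",):cv2.imwrite(f"pics/{n}.png",f)
np.savez("w2.npz",T=T,f=f)
print(c["fx"],c["cx"],c["cy"],proj(c,[.541,.18,.095],T),proj(c,[.541,.18,.05],T))
h=cv2.cvtColor(f,cv2.COLOR_BGR2HSV);p=proj(c,[.541,.18,.095],T)
m=cv2.inRange(h,(20,90,90),(35,255,255));n,l,st,ce=cv2.connectedComponentsWithStats(m)
for i in range(1,n):
    if st[i][4]>5 and np.hypot(*(ce[i]-p))<120:print(st[i][4],ce[i],ray(c,*ce[i],.1045,T))
E
```

```text
clock: 5.18
tool_pos: [0.5403, 0.0391, 0.2185]
ee_rot: [-1.252, 1.142, -1.142]
contact_force: [-0.6, 0.1, 0.2]
grip_width: 0.0243
[[ 9.100e-02 -5.000e-04  9.959e-01]
 [-9.959e-01 -5.000e-04  9.100e-02]
 [ 4.000e-04 -1.000e+00 -6.000e-04]] [0.54032632 0.03906962 0.21852458]
307.58344526576957 318.5484307425545 200.62297553922608 [333.69396761  34.56796527] [331.53050502  45.53543959]
69 [321.         10.1884058] [0.5287339  0.19455467 0.1045    ]
69 [360.05797101  32.5942029 ] [0.56213869 0.18132969 0.1045    ]
50 [324.06  58.18] [0.53460051 0.15946584 0.1045    ]
```

View pics/w2.png

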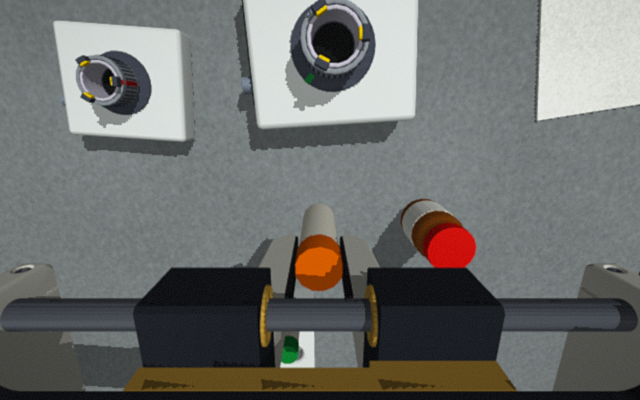

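Wrist view: pads at (321,10), (360,33) and (324,58) give a chuck centre of (0.5418,0.1784) and a yaw of about 8 deg, with all three radii ~20.5 mm (open). The vial hangs below the fingers, cap at (320,262). I'll check its offset in the hand.

```bash
python3 - <<'E'
from h import *
s=get_state();c=camera("wrist");f=c["frame"];T=wristT(c,s)
h=cv2.cvtColor(f,cv2.COLOR_BGR2HSV);m=cv2.inRange(h,(5,150,80),(20,255,255));m[:220]=0;m[300:]=0;m[:,:280]=0;m[:,360:]=0
M=cv2.moments(m,True);x,y,w,hh=cv2.boundingRect(m);print(M['m10']/M['m00'],M['m01']/M['m00'],x,y,w,hh)
p=s["tool_pos"];a=np.linspace(0,6.28,60)
for dy in(-.004,-.002,0,.002,.004):
    q=np.array([proj(c,p+[.013*np.cos(t),.013*np.sin(t)+dy,z],T) for z in(.006,.024) for t in a],np.float32)
    k=cv2.convexHull(q);MM=cv2.moments(k);print(dy,MM['m10']/MM['m00'],MM['m01']/MM['m00'],cv2.boundingRect(k))
c2=camera("side");p0=proj(c2,p).astype(int);cv2.imwrite("pics/s2.png",cv2.resize(c2["frame"][max(0,p0[1]-90):p0[1]+110,max(0,p0[0]-100):p0[0]+100],None,fx=3,fy=3,interpolation=2))
E
```

```text
318.4527431996312 262.8183494698018 295 235 48 56
-0.004 316.70545058722536 267.9673598783677 (291, 238, 51, 59)
-0.002 317.0346801781357 264.6744285214911 (291, 234, 52, 60)
0 317.3661499240498 261.3596501820421 (292, 231, 51, 60)
0.002 317.69987758389226 258.022803270538 (292, 228, 52, 59)
0.004 318.0358910017236 254.66367120194758 (292, 224, 52, 60)
```

View pics/s2.png

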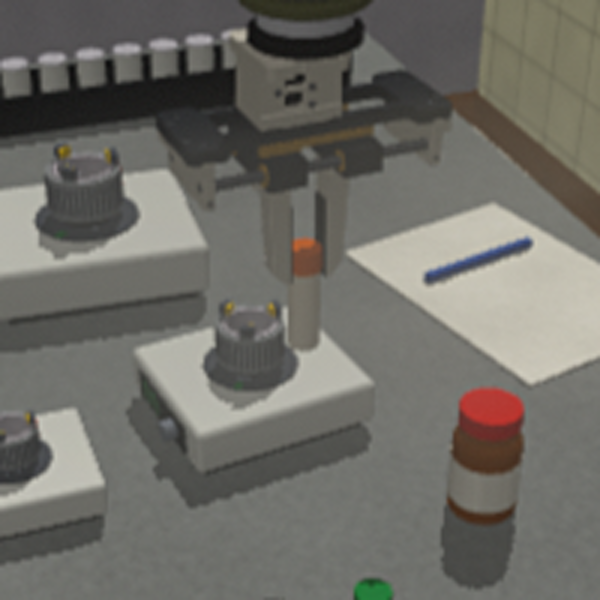

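The side view shows the vial hanging upright. Moving over the chuck and lowering.

```bash
python3 -m crank '[{"tx":0.0015,"ty":0.03,"tz":0,"rx":0,"ry":0,"rz":0,"fingers":-1},{"tx":0,"ty":0.04,"tz":0,"rx":0,"ry":0,"rz":0,"fingers":-1},{"tx":0,"ty":0.04,"tz":0,"rx":0,"ry":0,"rz":0,"fingers":-1},{"tx":0,"ty":0.03,"tz":0,"rx":0,"ry":0,"rz":0,"fingers":-1},{"tx":0,"ty":0,"tz":0,"rx":0,"ry":0,"rz":0,"fingers":-1},{"tx":0,"ty":0,"tz":0,"rx":0,"ry":0,"rz":0,"fingers":-1},{"tx":0,"ty":0,"tz":-0.04,"rx":0,"ry":0,"rz":0,"fingers":-1},{"tx":0,"ty":0,"tz":0,"rx":0,"ry":0,"rz":0,"fingers":-1},{"tx":0,"ty":0,"tz":0,"rx":0,"ry":0,"rz":0,"fingers":-1}]'
python3 - <<'E'
from h import *
c2=camera("side");c=camera("top");p=[.542,.179,.12]
im=[]
for k in(c2,c):
    p0=proj(k,p).astype(int);im.append(cv2.resize(k["frame"][p0[1]-50:p0[1]+50,p0[0]-40:p0[0]+40],None,fx=5,fy=5,interpolation=2))
cv2.imwrite("pics/s3.png",np.hstack(im))
E
```

```text
clock: 6.45
tool_pos: [0.5425, 0.1787, 0.1796]
ee_rot: [-1.25, 1.143, -1.143]
contact_force: [-0.4, 0.3, 0.6]
grip_width: 0.0242
```

View pics/s3.png

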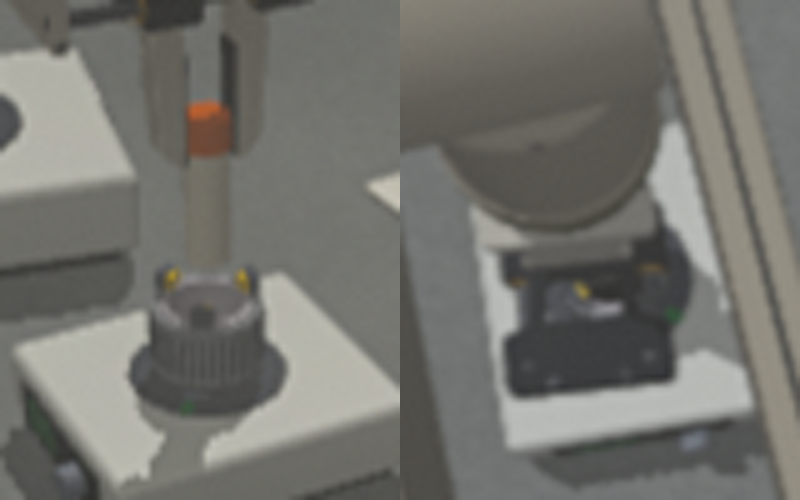

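The vial (at crop x≈208) is centred over the chuck (160–260), bottom still above the jaws. Lowering.

```bash
python3 -m crank '[{"tx":0,"ty":0,"tz":-0.015,"rx":0,"ry":0,"rz":0,"fingers":-1},{"tx":0,"ty":0,"tz":-0.02,"rx":0,"ry":0,"rz":0,"fingers":-1},{"tx":0,"ty":0,"tz":-0.02,"rx":0,"ry":0,"rz":0,"fingers":-1},{"tx":0,"ty":0,"tz":-0.005,"rx":0,"ry":0,"rz":0,"fingers":-1},{"tx":0,"ty":0,"tz":0,"rx":0,"ry":0,"rz":0,"fingers":-1},{"tx":0,"ty":0,"tz":0,"rx":0,"ry":0,"rz":0,"fingers":-1}]'; python3 -m crank '[{"tx":0,"ty":0,"tz":-0.002,"rx":0,"ry":0,"rz":0,"fingers":-1},{"tx":0,"ty":0,"tz":0,"rx":0,"ry":0,"rz":0,"fingers":-1},{"tx":0,"ty":0,"tz":0,"rx":0,"ry":0,"rz":0,"fingers":-1}]'
```

```text
clock: 7.3
tool_pos: [0.542, 0.1796, 0.1183]
ee_rot: [-1.251, 1.142, -1.142]
contact_force: [0.6, 0.4, -0.9]
grip_width: 0.0242
clock: 7.68
tool_pos: [0.5421, 0.1795, 0.1166]
ee_rot: [-1.251, 1.142, -1.142]
contact_force: [-0.2, -0.2, 0.6]
grip_width: 0.0242
```

```bash
python3 -m crank '[{"tx":0,"ty":0,"tz":-0.001,"rx":0,"ry":0,"rz":0,"fingers":-1},{"tx":0,"ty":0,"tz":0,"rx":0,"ry":0,"rz":0,"fingers":-1},{"tx":0,"ty":0,"tz":0,"rx":0,"ry":0,"rz":0,"fingers":-1}]'; python3 -m crank '[{"tx":0,"ty":0,"tz":-0.001,"rx":0,"ry":0,"rz":0,"fingers":-1},{"tx":0,"ty":0,"tz":0,"rx":0,"ry":0,"rz":0,"fingers":-1},{"tx":0,"ty":0,"tz":0,"rx":0,"ry":0,"rz":0,"fingers":-1}]'
```

```text
clock: 8.05
tool_pos: [0.5424, 0.1796, 0.1165]
ee_rot: [-1.25, 1.142, -1.142]
contact_force: [-1.8, -0.7, 5.2]
grip_width: 0.0244
clock: 8.43
tool_pos: [0.5426, 0.1797, 0.1165]
ee_rot: [-1.25, 1.141, -1.142]
contact_force: [-5.9, -1.5, 11.8]
grip_width: 0.024
```

Contact on the seat is confirmed. I'll relieve the force, release, lift clear, then pre-rotate by +100 deg.

```bash
python3 -m crank '[{"tx":0,"ty":0,"tz":0.002,"rx":0,"ry":0,"rz":0,"fingers":-1},{"tx":0,"ty":0,"tz":0,"rx":0,"ry":0,"rz":0,"fingers":-1},{"tx":0,"ty":0,"tz":0,"rx":0,"ry":0,"rz":0,"fingers":-0.3},{"tx":0,"ty":0,"tz":0,"rx":0,"ry":0,"rz":0,"fingers":0},{"tx":0,"ty":0,"tz":0,"rx":0,"ry":0,"rz":0,"fingers":1},{"tx":0,"ty":0,"tz":0,"rx":0,"ry":0,"rz":0,"fingers":1},{"tx":0,"ty":0,"tz":0,"rx":0,"ry":0,"rz":0,"fingers":1},{"tx":0,"ty":0,"tz":0,"rx":0,"ry":0,"rz":0,"fingers":1},{"tx":0,"ty":0,"tz":0.02,"rx":0,"ry":0,"rz":0,"fingers":1},{"tx":0,"ty":0,"tz":0.04,"rx":0,"ry":0,"rz":0,"fingers":1},{"tx":0,"ty":0,"tz":0.02,"rx":0,"ry":0,"rz":0,"fingers":1}]'
python3 -m crank '[{"tx":0,"ty":0,"tz":0,"rx":0,"ry":0,"rz":10,"fingers":1},{"tx":0,"ty":0,"tz":0,"rx":0,"ry":0,"rz":10,"fingers":1},{"tx":0,"ty":0,"tz":0,"rx":0,"ry":0,"rz":10,"fingers":1},{"tx":0,"ty":0,"tz":0,"rx":0,"ry":0,"rz":10,"fingers":1},{"tx":0,"ty":0,"tz":0,"rx":0,"ry":0,"rz":10,"fingers":1},{"tx":0,"ty":0,"tz":0,"rx":0,"ry":0,"rz":10,"fingers":1},{"tx":0,"ty":0,"tz":0,"rx":0,"ry":0,"rz":10,"fingers":1},{"tx":0,"ty":0,"tz":0,"rx":0,"ry":0,"rz":10,"fingers":1},{"tx":0,"ty":0,"tz":0,"rx":0,"ry":0,"rz":10,"fingers":1},{"tx":0,"ty":0,"tz":0,"rx":0,"ry":0,"rz":10,"fingers":1},{"tx":0,"ty":0,"tz":0,"rx":0,"ry":0,"rz":0,"fingers":1},{"tx":0,"ty":0,"tz":0,"rx":0,"ry":0,"rz":0,"fingers":1}]'
python3 - <<'E'
from h import *
s=get_state();M=R.from_rotvec(s["ee_rot"]).as_matrix();print(M.round(3),np.degrees(np.arctan2(M[1,2],M[0,2])),s["q"])
c2=camera("side");p0=proj(c2,[.542,.179,.12]).astype(int)
a=cv2.resize(c2["frame"][p0[1]-60:p0[1]+60,p0[0]-50:p0[0]+50],None,fx=4,fy=4,interpolation=2)
w=camera("wrist")["frame"][:,120:520]
cv2.imwrite("pics/s4.png",np.hstack([a,cv2.copyMakeBorder(w,0,80,0,0,0)]))
E
```

```text
clock: 9.8
tool_pos: [0.5436, 0.1799, 0.2007]
ee_rot: [-1.247, 1.139, -1.144]
contact_force: [-0.0, -1.1, -0.2]
grip_width: 0.0929
clock: 11.3
tool_pos: [0.5422, 0.1796, 0.1969]
ee_rot: [-1.561, -0.205, 0.205]
contact_force: [-0.0, -0.6, 0.2]
grip_width: 0.0928
[[ 0.966  0.    -0.258]
 [ 0.258  0.     0.966]
 [ 0.    -1.     0.   ]] 104.97561868840504 [ 2.30023209e-01  6.32733198e-02  1.59936332e+00  9.79396622e-06
  1.47864863e+00 -1.60214787e+00]
```

View pics/s4.png

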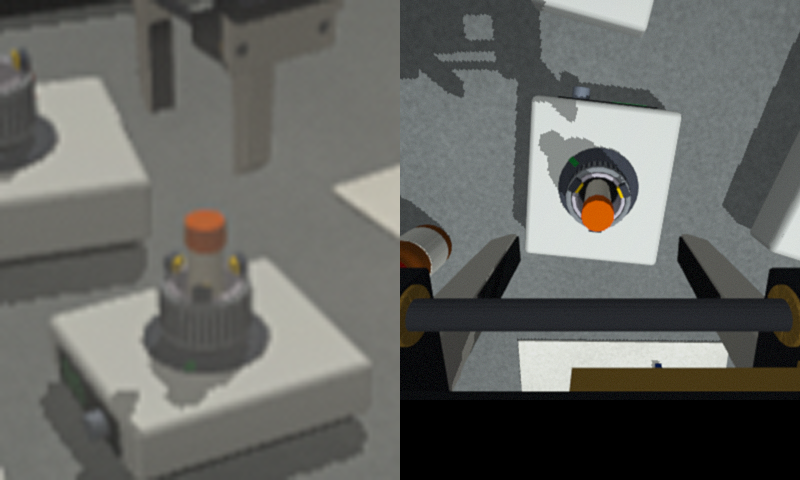

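The vial stands free and upright in the open chuck, and the fingers are clear. Next I lower astride the sleeve and close.

```bash
python3 -m crank '[{"tx":0,"ty":-0.001,"tz":-0.04,"rx":0,"ry":0,"rz":0,"fingers":1},{"tx":0,"ty":0,"tz":-0.04,"rx":0,"ry":0,"rz":0,"fingers":1},{"tx":0,"ty":0,"tz":-0.03,"rx":0,"ry":0,"rz":0,"fingers":1},{"tx":0,"ty":0,"tz":-0.018,"rx":0,"ry":0,"rz":0,"fingers":1},{"tx":0,"ty":0,"tz":0,"rx":0,"ry":0,"rz":0,"fingers":1},{"tx":0,"ty":0,"tz":0,"rx":0,"ry":0,"rz":0,"fingers":1}]' ; python3 -m crank '[{"tx":0,"ty":0,"tz":0,"rx":0,"ry":0,"rz":0,"fingers":0.4},{"tx":0,"ty":0,"tz":0,"rx":0,"ry":0,"rz":0,"fingers":0},{"tx":0,"ty":0,"tz":0,"rx":0,"ry":0,"rz":0,"fingers":-1},{"tx":0,"ty":0,"tz":0,"rx":0,"ry":0,"rz":0,"fingers":-1},{"tx":0,"ty":0,"tz":0,"rx":0,"ry":0,"rz":0,"fingers":-1},{"tx":0,"ty":0,"tz":0,"rx":0,"ry":0,"rz":0,"fingers":-1},{"tx":0,"ty":0,"tz":0,"rx":0,"ry":0,"rz":0,"fingers":-1},{"tx":0,"ty":0,"tz":0,"rx":0,"ry":0,"rz":0,"fingers":-1}]'
```

```text
clock: 12.15
tool_pos: [0.5432, 0.1788, 0.0701]
ee_rot: [-1.561, -0.21, 0.206]
contact_force: [0.5, 0.0, 0.4]
grip_width: 0.0932
clock: 13.15
tool_pos: [0.5422, 0.1789, 0.0688]
ee_rot: [-1.56, -0.209, 0.208]
contact_force: [-1.4, 4.5, 2.7]
grip_width: 0.06
```

```bash
python3 -m crank '[{"tx":0,"ty":0,"tz":0,"rx":0,"ry":0,"rz":-3,"fingers":-1},{"tx":0,"ty":0,"tz":0,"rx":0,"ry":0,"rz":-5,"fingers":-1},{"tx":0,"ty":0,"tz":0,"rx":0,"ry":0,"rz":-6,"fingers":-1},{"tx":0,"ty":0,"tz":0,"rx":0,"ry":0,"rz":-6,"fingers":-1},{"tx":0,"ty":0,"tz":0,"rx":0,"ry":0,"rz":0,"fingers":-1}]'; python3 - <<'E'
from h import *
s=get_state();M=R.from_rotvec(s["ee_rot"]).as_matrix();print(np.degrees(np.arctan2(M[1,2],M[0,2])),s["ft_torque"],s["contact_force"],s["tool_pos"])
E
```

```text
clock: 13.78
tool_pos: [0.5422, 0.1786, 0.0688]
ee_rot: [-1.57, 0.065, -0.066]
contact_force: [-2.0, 3.0, 4.0]
grip_width: 0.0599
85.21707812071848 [ 0.65524056  0.21012452 -0.26165842] [-1.96744609  2.95997809  4.02663198] [0.54220908 0.17861111 0.06884257]
```

```bash
python3 -m crank '[{"tx":0,"ty":0,"tz":0,"rx":0,"ry":0,"rz":-5,"fingers":-1},{"tx":0,"ty":0,"tz":0,"rx":0,"ry":0,"rz":-6,"fingers":-1},{"tx":0,"ty":0,"tz":0,"rx":0,"ry":0,"rz":-6,"fingers":-1},{"tx":0,"ty":0,"tz":0,"rx":0,"ry":0,"rz":-6,"fingers":-1},{"tx":0,"ty":0,"tz":0,"rx":0,"ry":0,"rz":-6,"fingers":-1},{"tx":0,"ty":0,"tz":0,"rx":0,"ry":0,"rz":-6,"fingers":-1},{"tx":0,"ty":0,"tz":0,"rx":0,"ry":0,"rz":-5,"fingers":-1},{"tx":0,"ty":0,"tz":0,"rx":0,"ry":0,"rz":0,"fingers":-1}]'; python3 - <<'E'
from h import *
s=get_state();M=R.from_rotvec(s["ee_rot"]).as_matrix();print(np.degrees(np.arctan2(M[1,2],M[0,2])),s["ft_torque"],s["contact_force"],s["tool_pos"])
s=get_state();c=camera("wrist");f=c["frame"];c2=camera("side");p0=proj(c2,[.542,.179,.12]).astype(int)
a=cv2.resize(c2["frame"][p0[1]-60:p0[1]+60,p0[0]-50:p0[0]+50],None,fx=4,fy=4,interpolation=2)
cv2.imwrite("pics/s5.png",np.hstack([a,cv2.copyMakeBorder(f[:,120:520],0,80,0,0,0)]))
E
```

```text
clock: 14.78
tool_pos: [0.5419, 0.1781, 0.0688]
ee_rot: [-1.484, 0.611, -0.61]
contact_force: [-3.6, 0.9, 5.5]
grip_width: 0.0598
45.2707397833154 [ 0.25243505  0.47501703 -0.25437562] [-3.63203275  0.88869014  5.50907012] [0.54193735 0.17805386 0.06881342]
```

View pics/s5.png

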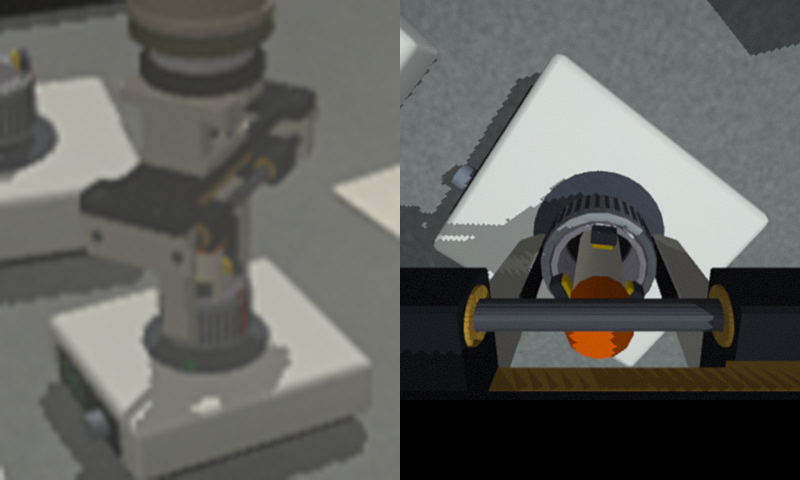

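The red line has come round to the sleeve's right side at (240,305) in the side crop, and the jaws are closing evenly. There is no slip, so I continue.

```bash
python3 -m crank '[{"tx":0,"ty":0,"tz":0,"rx":0,"ry":0,"rz":-4,"fingers":-1},{"tx":0,"ty":0,"tz":0,"rx":0,"ry":0,"rz":-6,"fingers":-1},{"tx":0,"ty":0,"tz":0,"rx":0,"ry":0,"rz":-6,"fingers":-1},{"tx":0,"ty":0,"tz":0,"rx":0,"ry":0,"rz":-6,"fingers":-1},{"tx":0,"ty":0,"tz":0,"rx":0,"ry":0,"rz":-6,"fingers":-1},{"tx":0,"ty":0,"tz":0,"rx":0,"ry":0,"rz":-6,"fingers":-1},{"tx":0,"ty":0,"tz":0,"rx":0,"ry":0,"rz":-6,"fingers":-1},{"tx":0,"ty":0,"tz":0,"rx":0,"ry":0,"rz":-5,"fingers":-1},{"tx":0,"ty":0,"tz":0,"rx":0,"ry":0,"rz":-5,"fingers":-1},{"tx":0,"ty":0,"tz":0,"rx":0,"ry":0,"rz":-5,"fingers":-1},{"tx":0,"ty":0,"tz":0,"rx":0,"ry":0,"rz":-5,"fingers":-1},{"tx":0,"ty":0,"tz":0,"rx":0,"ry":0,"rz":0,"fingers":-1}]'; cat > st.py <<'E'
from h import *
s=get_state();M=R.from_rotvec(s["ee_rot"]).as_matrix();print(np.degrees(np.arctan2(M[1,2],M[0,2])),s["ft_torque"],s["contact_force"],s["tool_pos"],s["q"][[0,5]])
E
python3 st.py
```

```text
clock: 16.38
tool_pos: [0.5411, 0.1778, 0.0688]
ee_rot: [-1.079, 1.397, -1.396]
contact_force: [-8.5, -0.4, 10.5]
grip_width: 0.0595
-14.718884989114317 [-0.23653272  1.21249584 -0.15914925] [-8.49217399 -0.44767852 10.54447883] [0.54113233 0.17782106 0.06880065] [0.22799538 0.48514513]
```

```bash
python3 -m crank '[{"tx":0,"ty":0,"tz":0,"rx":0,"ry":0,"rz":-3,"fingers":-1},{"tx":0,"ty":0,"tz":0,"rx":0,"ry":0,"rz":-3,"fingers":-1},{"tx":0,"ty":0,"tz":0,"rx":0,"ry":0,"rz":0,"fingers":-1}]'; python3 st.py;  python3 -m crank '[{"tx":0,"ty":0,"tz":0,"rx":0,"ry":0,"rz":-3,"fingers":-1},{"tx":0,"ty":0,"tz":0,"rx":0,"ry":0,"rz":-3,"fingers":-1},{"tx":0,"ty":0,"tz":0,"rx":0,"ry":0,"rz":0,"fingers":-1}]'; python3 st.py; python3 -m crank '[{"tx":0,"ty":0,"tz":0,"rx":0,"ry":0,"rz":-3,"fingers":-1},{"tx":0,"ty":0,"tz":0,"rx":0,"ry":0,"rz":-3,"fingers":-1},{"tx":0,"ty":0,"tz":0,"rx":0,"ry":0,"rz":0,"fingers":-1}]'; python3 st.py
```

```text
clock: 16.75
tool_pos: [0.5411, 0.1779, 0.0688]
ee_rot: [-1.019, 1.471, -1.47]
contact_force: [-9.1, -0.3, 10.5]
grip_width: 0.0594
-20.67862245379822 [-0.19664666  1.33992799 -0.15132737] [-9.05569628 -0.32537157 10.4513837 ] [0.541052   0.17786074 0.0688281 ] [0.22807458 0.58923054]
clock: 17.12
tool_pos: [0.5408, 0.1777, 0.0687]
ee_rot: [-0.956, 1.543, -1.543]
contact_force: [-9.7, -2.4, 10.6]
grip_width: 0.06
-26.60540499667571 [-0.31091549  1.55513933  0.79417613] [-9.71012133 -2.39452    10.64597874] [0.54080565 0.17769875 0.06873997] [0.22823366 0.69300173]
clock: 17.5
tool_pos: [0.541, 0.1782, 0.0688]
ee_rot: [-0.887, 1.616, -1.615]
contact_force: [-8.3, 0.6, 9.6]
grip_width: 0.0602
-32.61166272262805 [0.16040394 1.46662505 0.72127175] [-8.30542148  0.58059508  9.63281733] [0.54100198 0.17817134 0.06875831] [0.22848482 0.79783978]
```

The moment jumped to about 0.8 N m at ~132 deg and then the pads slipped, so the stop is reached. Releasing, lifting and inspecting.

```bash
python3 -m crank '[{"tx":0,"ty":0,"tz":0,"rx":0,"ry":0,"rz":0,"fingers":0.4},{"tx":0,"ty":0,"tz":0,"rx":0,"ry":0,"rz":0,"fingers":0.7},{"tx":0,"ty":0,"tz":0,"rx":0,"ry":0,"rz":0,"fingers":1},{"tx":0,"ty":0,"tz":0,"rx":0,"ry":0,"rz":0,"fingers":1},{"tx":0,"ty":0,"tz":0,"rx":0,"ry":0,"rz":0,"fingers":1},{"tx":0,"ty":0,"tz":0,"rx":0,"ry":0,"rz":0,"fingers":1},{"tx":0,"ty":0,"tz":0.02,"rx":0,"ry":0,"rz":0,"fingers":1},{"tx":0,"ty":0,"tz":0.04,"rx":0,"ry":0,"rz":0,"fingers":1},{"tx":0,"ty":0,"tz":0.05,"rx":0,"ry":0,"rz":0,"fingers":1},{"tx":0,"ty":0,"tz":0.05,"rx":0,"ry":0,"rz":0,"fingers":1},{"tx":0,"ty":0,"tz":0,"rx":0,"ry":0,"rz":0,"fingers":1},{"tx":0,"ty":0,"tz":0,"rx":0,"ry":0,"rz":0,"fingers":1}]'
python3 -m crank '[{"tx":-0.03,"ty":-0.04,"tz":0.02,"rx":0,"ry":0,"rz":0,"fingers":1},{"tx":-0.03,"ty":-0.05,"tz":0.02,"rx":0,"ry":0,"rz":0,"fingers":1},{"tx":-0.03,"ty":-0.05,"tz":0.02,"rx":0,"ry":0,"rz":0,"fingers":1},{"tx":-0.02,"ty":-0.05,"tz":0,"rx":0,"ry":0,"rz":0,"fingers":1},{"tx":0,"ty":0,"tz":0,"rx":0,"ry":0,"rz":0,"fingers":1},{"tx":0,"ty":0,"tz":0,"rx":0,"ry":0,"rz":0,"fingers":1}]'
python3 - <<'E'
from h import *
im=[]
for n in("side","top"):
    k=camera(n);p0=proj(k,[.542,.179,.1]).astype(int)
    im.append(cv2.resize(k["frame"][p0[1]-40:p0[1]+40,p0[0]-32:p0[0]+32],None,fx=6,fy=6,interpolation=2))
cv2.imwrite("pics/s6.png",np.hstack(im))
c=camera("side")["frame"];cv2.imwrite("pics/s7.png",c)
E
```

```text
clock: 19.0
tool_pos: [0.5422, 0.1786, 0.2294]
ee_rot: [-0.881, 1.616, -1.617]
contact_force: [0.1, 0.5, -0.7]
grip_width: 0.0932
clock: 19.75
tool_pos: [0.4317, -0.0112, 0.2875]
ee_rot: [-0.882, 1.619, -1.617]
contact_force: [0.4, 0.5, 0.1]
grip_width: 0.0932
```

View pics/s6.png

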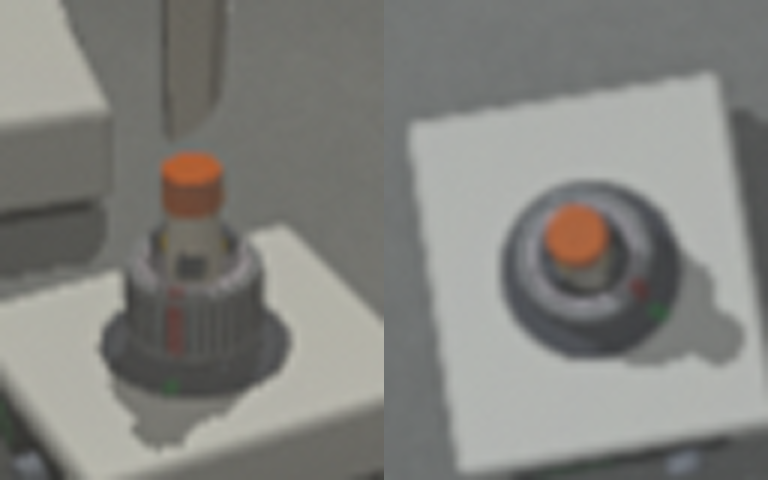

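View pics/s7.png

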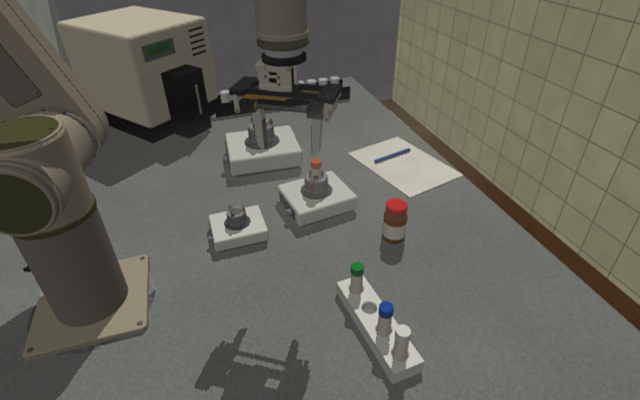

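The red line at crop (176,320) stands over the green mark (172,386), and the vial is upright. The other vials and the jar are unmoved. One numeric check of the line angle against the mark.

```bash
python3 - <<'E'
from h import *
C=np.array([.5418,.1784])
for n in("side","top"):
    k=camera(n);f=k["frame"].astype(int);p0=proj(k,[.542,.179,.09]).astype(int)
    b,g,r=[f[...,i] for i in range(3)];box=np.zeros(b.shape,bool);box[p0[1]-15:p0[1]+40,p0[0]-25:p0[0]+25]=1
    for nm,m,z in(("red",(r-g>25)&(abs(g-b)<20),None),("green",(g-r>20)&(g-b>10),.052)):
        v,u=np.nonzero(m&box);print(n,nm,len(u),u.mean(),v.mean())
    for a in(-128,-124,-120,-116):
        d=np.array([np.cos(np.radians(a)),np.sin(np.radians(a))])
        print(a,proj(k,[*(C+.03*d),.077]),proj(k,[*(C+.028*d),.094]),proj(k,[*(C+.043*d),.05]))
E
```

```text
side red 51 314.9019607843137 168.15686274509804
side green 1 312.0 197.0
-128 [312.13519554 187.14058265] [312.26631547 181.16073412] [310.55463337 198.53948464]
-124 [312.91027836 187.2754792 ] [312.99521067 181.28458579] [311.65917408 198.7405908 ]
-120 [313.70282237 187.37962069] [313.7404745  181.38010351] [312.78926951 198.89617615]
-116 [314.50873295 187.45242679] [314.49826967 181.44675887] [313.93894021 199.00532791]
top red 17 287.1764705882353 195.88235294117646
top green 3 300.3333333333333 209.66666666666666
-128 [297.21572541 207.23678867] [296.26455987 205.72801396] [301.49925798 211.65616021]
-124 [297.66861415 206.60725317] [296.69439086 205.13129058] [302.13106763 210.77380535]
-120 [298.07587507 205.94888792] [297.08096519 204.50721887] [302.69884509 209.85126644]
-116 [298.4355523  205.26494518] [297.42242491 203.85887953] [303.19987983 208.8931255 ]
```

```bash
python3 -c "
from station import *
print(sign_off())"
```

```text
the job is handed in; nothing more can be done
None
```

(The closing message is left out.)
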